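# Put out the slate board

### The job

Take the framed slate out of its slanted holder and stand it on the table on its bottom edge, on the far side of the yellow-lidded jar in the open, its back leaning on that jar about centred, slate face looking straight across the table away from you. Leave it standing there on its own, the jar upright where it stood and the other things undisturbed.

Things in the scene. Friction and masses are not known exactly. Their poses are not given: they have to be found in the camera images.
- board: Dark slate in a pale wood frame: slab 160 mm wide (y), 220 high (z), 10 thick (x), about 180 g. Origin: middle of its bottom edge. z runs up the board, +x out of the slate face (to the far side, yaw within 0.4 rad at the start), -x out of the plain back. It starts in the holder, top leaning 28 deg from vertical towards its back; its upper 95 mm stand clear of the holder, free on both sides.
- holder: Brown wood, fixed: base 140 x 150 x 12 mm; back panel sloping 28 deg, behind the lower 120 mm of the board; ledge with a 12 mm lip 16 mm in front of the board. Draw the board out along its slope. Origin: underside, 20 mm (-x) from the base's middle; +x is the side the slate faces. The board's bottom edge starts 49 mm along +x, 28 mm above the table.
- jar: The support: loose glass jar, about 0.44 kg, 112 mm high, body 66 mm across, yellow lid 69 mm across from 95 mm up to the top. Origin: centre of its underside; axes start as the world's (+x away from the robot, z up). It stands alone at the left or in the middle of the table; the slim jar has the other place. The yellow-lidded jars in the crate farther back are not meant.
- slim_jar: Bystander: a taller, slimmer jar, 63 mm across, 146 mm high, loose. Origin: centre of its underside, z up.
- stamp: Bystander: wooden-handled date stamp, 43 x 54 mm, 83 mm high, loose. Origin: centre of its underside.
- small_tape: Bystander: small dark roll of tape lying flat, 53 mm across, 19 mm high, loose. Origin: centre of its underside.
- tape_roll: Bystander: wide roll of masking tape lying flat, 104 mm across, 25 mm high, loose. Origin: centre of its underside.
- pen: Bystander: a marker lying flat, 135 mm long (its y), 17 mm thick, loose. Origin: middle of its underside.
Mind the look-alikes: they are no part of the job. There is more than one size of the holder; the one meant has the size given above.

How it is judged:
By the outcome, as a careful person would: the job done as asked, in the order asked, and still so for the second after the job is handed in, with the robot touching nothing.
It also fails if it takes over 40 s, if anything falls off the work surface, if the arm or the gripper's body presses on something with over 40 N, if the wrist force passes 120 N, or if a joint passes its speed limit or range.

### The arm

A 7-joint arm with a two-finger parallel gripper is mounted at the origin on a cart in front of the work surface, level with it; the furniture and walls round the work are solid. World frame = base frame: x ahead of the robot, y to its left, z up, the work surface at z = 0. Lengths are in m, angles in rad, forces in N, time in s.
With the tool pointing down it reaches from about 0.425 to 0.925 m from the base axis. Payload 6.8 kg.
Tool frame: the origin (TCP) lies midway between the tips of the shut fingers; the grasp point (between the pads) lies 19 mm behind it; z points along the fingers, y is the line along which they close (so a half turn about z gives the same grasp; the last joint's range is limited). The gripper opens to 85 mm and grips with 20 to 120 N. Pads are 22 mm wide; open, the fingers measure 114 mm over their backs; the gripper's body (76 mm by 85 mm) begins 54 mm behind the grasp point. The pads swing forward as they close: fully open they stand 13 mm farther back than shut.
Start: joints at [1.074, 0.477, 0.022, 1.555, -0.011, 1.109, -0.083], TCP at [0.256, -0.625, 0.231] pointing down, gripper open.
Joint ranges: [-2.96, 2.96], [-0.34, 2.1], [-1.41, 1.46], [0.24, 2.44], [-1.37, 4.51], [0.17, 1.92], [-2.96, 2.96]. Speed limits (rad/s): [2.39, 2.39, 3.14, 3.14, 3.14, 3.14, 3.14].

### API

Orientations are given as a unit quaternion [w, x, y, z].
In Python, from station import * gives the robot as it stands.
- The arm moves only by the shell command python3 -m creep 'ROWS' [FORCE]. ROWS is JSON, a list of rows, each a list of 7 numbers: the gripper command: -1 is shut, 1 is fully open, values between are in proportion, then the shift along the world's x, y, z in mm, then the turn, a rotation vector about the world's x, y, z in rad. A call has 1 to 5 rows; each row shifts and turns the commanded pose from where the row before left it; what a row does not reach is not made up. A row lasts 1/8 s, in which the tool goes at most 62.5 mm and 10.7 degrees, less where a joint would pass 70% of its speed; a pose out of reach is approached as far as the arm can. A call is refused whole if a number of a shift passes 62.5 or a number of a turn 0.188, either way. A call with a gripper value outside its range is refused whole. The fingers move at their own pace and stop on an object; FORCE is the grip in N (left out, the last holds). Time passes only in rows, so rows that do not move let the fingers close. It gives the time, the measured TCP pose, the force, the opening and the grip force at its end, in the units of the state.
- get_obs(): the state, without advancing time (a new reading comes with each control period).
- read_camera(name): name is "side" or "top" or "wrist"; returns (picture, depth): 400x640x3 uint8, red, green, blue; 400x640 float32, m along the optical axis (not along the pixel's ray), 0 where there is no reading.
- camera_params(name): a dict with "intrinsics" (3x3 intrinsics, pixels), "cam_to_world" (4x4, takes a point from camera to world coordinates); the wrist camera has in their place "mount" (4x4, takes a point from camera to tool coordinates, whose origin is the TCP and whose axes are the flange's). Camera axes: x right, y up, looking along -z (the intrinsics and any distortion apply to the point x, -y, -z); pixel columns grow to the right and rows downward; lengths in m; the calibration is good to about 2 mm. A picture is of the moment at which its call begins: read the wrist's pose just before it. camera_params takes no time and is no camera call.
- hand_in(): hands the job in; it is judged then, once.
The state is a dict: "t": time; "q": joint angles; "joint_vel": joint speeds; "joint_torque": joint torques, N m; "eef_pos": TCP position; "tool_rot": TCP orientation; "contact_force": force on the tool from outside, world axes, zero at the start; "torque": the same for the moment, N m; "gripper_width": opening from 0.0 (shut) to 1.0 (fully open); "grasp_force": force on a finger pad.
Only numpy, scipy, OpenCV 4.12 (cv2) and the standard library are available. Lean on these libraries where they do the work, as an engineer would, in place of code of your own. Each camera call takes 0.05 s, during which the arm holds its last target. There are 200 camera calls.

## Working session

There is one attempt and no reset: what is moved stays moved. The work goes in short steps, Python scripts to look and compute and a shell command to move; the robot and the scene stay as the last step left them, time stands still between calls to the robot, and variables do not carry over. Pictures are saved under pics/ and viewed, at most 10 in all, crops included, and the job is handed in when it is done.

```bash
mkdir -p pics; cat > h.py <<'E'
from station import *
import numpy as np, cv2
from scipy.spatial.transform import Rotation as R
def cloud(n):
    o=get_obs(); im,d=read_camera(n); p=camera_params(n); K=np.array(p["intrinsics"])
    v,u=np.mgrid[:400,:640]
    X=np.stack([(u-K[0,2])/K[0,0]*d,-(v-K[1,2])/K[1,1]*d,-d],-1)
    if "cam_to_world" in p: T=np.array(p["cam_to_world"])
    else:
        M=np.eye(4); w,x,y,z=o["tool_rot"]; M[:3,:3]=R.from_quat([x,y,z,w]).as_matrix(); M[:3,3]=o["eef_pos"]; T=M@np.array(p["mount"])
    W=X@T[:3,:3].T+T[:3,3]; W[d<=0]=np.nan
    return im,d,W
E
python3 - <<'E'
from h import *
o=get_obs();print(o)
for n in("top","side"):
    im,d,W=cloud(n);np.savez(n,im=im,W=W);cv2.imwrite(f"pics/{n}0.png",im[...,::-1]);p=camera_params(n);print({k:np.round(v,3).tolist() if k!='x' else 0 for k,v in p.items()})
E
```

```text
{'t': 0.0, 'q': array([ 1.07390032,  0.47783803,  0.02231225,  1.55649157, -0.0114596 ,
        1.10929985, -0.08313544]), 'joint_vel': array([-0.00076585,  0.00043243, -0.00092521,  0.00124695,  0.00152216,
        0.00120206,  0.00129605]), 'joint_torque': array([-1.34550460e-04, -5.96441424e+01,  1.60770837e+00, -2.81198376e+01,
        1.24318310e-02,  9.30433773e-03,  3.19117669e-05]), 'eef_pos': array([ 0.25563056, -0.62405634,  0.23028284]), 'tool_rot': array([-9.16682854e-04,  9.81160969e-01,  1.93189653e-01, -2.65778776e-04]), 'contact_force': array([0.19769107, 1.02545103, 0.38451488]), 'torque': array([-0.02187704, -0.03894184,  0.03046084]), 'grasp_force': 0.0, 'gripper_width': 1.0017498619193501}
{'intrinsics': [[378.682, 0.0, 318.996], [0.0, 378.682, 192.354], [0.0, 0.0, 1.0]], 'cam_to_world': [[-0.02, 0.993, -0.117, 0.364], [-1.0, -0.02, 0.0, -0.082], [-0.002, 0.117, 0.993, 1.34], [0.0, 0.0, 0.0, 1.0]]}
{'intrinsics': [[362.808, 0.0, 319.384], [0.0, 362.808, 198.51], [0.0, 0.0, 1.0]], 'cam_to_world': [[-0.993, 0.062, -0.099, 0.422], [-0.116, -0.588, 0.8, 0.795], [-0.008, 0.806, 0.592, 0.692], [0.0, 0.0, 0.0, 1.0]]}
```

View pics/top0.png

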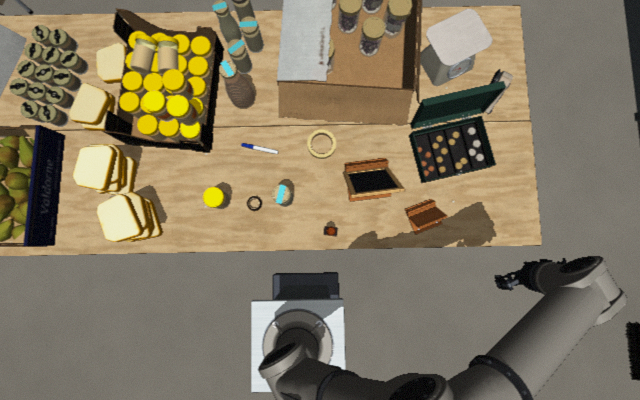

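View pics/side0.png

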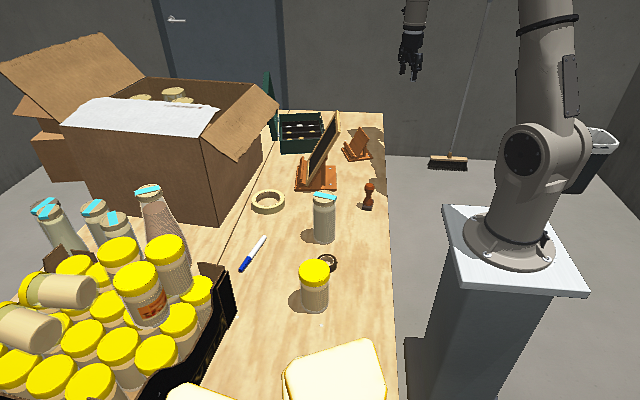

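Top view: the board in its holder is at about (372,180), the yellow-lidded jar at (213,197), the slim jar at (283,194), the pen at (259,148), the masking tape at (321,143) and the empty small holder at (425,215). The side view agrees, with the jar lid at (314,272) and the board edge at (325,150).

```bash
python3 - <<'E'
from h import *
t=np.load("top.npz");im=t["im"].astype(int);W=t["W"]
def blob(u0,u1,v0,v1,zlo,zhi,name):
    P=W[v0:v1,u0:u1].reshape(-1,3);P=P[(P[:,2]>zlo)&(P[:,2]<zhi)]
    if len(P): print(name,len(P),"min",P.min(0).round(3),"max",P.max(0).round(3),"mid",((P.min(0)+P.max(0))/2).round(3), "mean",P.mean(0).round(3))
blob(195,235,180,215,.1,.13,"jar lid");blob(265,300,175,212,.13,.17,"slim");blob(240,266,192,215,.008,.03,"stape")
blob(235,282,138,160,.006,.03,"pen");blob(300,345,125,165,.01,.04,"tape");blob(320,342,220,240,.02,.1,"stamp")
blob(395,450,195,240,.01,.3,"smallholder");blob(335,410,150,205,.01,.3,"board+holder");blob(335,410,150,205,.15,.3,"board top")
# side objects near jar: crates/bread
# board plane from dark pixels
sub=W[150:205,335:410].reshape(-1,3);c=im[150:205,335:410].reshape(-1,3)
m=(c.max(1)<60)&(sub[:,2]>.05);P=sub[m];
for _ in range(3):
    ce=P.mean(0);n=np.linalg.svd(P-ce)[2][2];n*=np.sign(n[2]);r=(P-ce)@n;P=P[abs(r)<.006]
print("plane",ce,n,len(P),"tilt",np.degrees(np.arcsin(n[2])),"yaw",np.arctan2(n[1],n[0]))
# in-plane extents for frame points
f=np.array([n[0],n[1],0]);f/=np.linalg.norm(f);yl=np.array([-f[1],f[0],0]);up=np.cross(n,yl)
Q=sub[abs((sub-ce)@n)<.008];a=(Q-ce)@yl;b=(Q-ce)@up
print("y ext",np.percentile(a,[0,2,98,100]),"z ext",np.percentile(b,[0,1,99,100]))
amid=(np.percentile(a,1)+np.percentile(a,99))/2
print("top mid",ce+amid*yl+np.max(b)*up,"bottom=",ce+amid*yl+(np.max(b)-.22)*up, "up",up,"yl",yl)
E
```

```text
jar lid 354 min [0.468 0.232 0.1  ] max [0.534 0.3   0.12 ] mid [0.501 0.266 0.11 ] mean [0.5   0.264 0.111]
slim 285 min [0.473 0.012 0.131] max [0.531 0.07  0.152] mid [0.502 0.041 0.141] mean [0.502 0.04  0.145]
stape 112 min [0.461 0.124 0.008] max [0.519 0.174 0.026] mid [0.49  0.149 0.017] mean [0.486 0.148 0.018]
pen 176 min [0.647 0.054 0.006] max [0.718 0.205 0.023] mid [0.683 0.13  0.015] mean [0.683 0.129 0.014]
tape 335 min [ 0.624 -0.174  0.01 ] max [ 0.745 -0.044  0.033] mid [ 0.685 -0.109  0.021] mean [ 0.694 -0.093  0.023]
stamp 66 min [ 0.369 -0.13   0.07 ] max [ 0.396 -0.104  0.087] mid [ 0.383 -0.117  0.079] mean [ 0.383 -0.117  0.08 ]
smallholder 709 min [ 0.374 -0.503  0.01 ] max [ 0.485 -0.385  0.097] mid [ 0.43  -0.444  0.054] mean [ 0.432 -0.442  0.046]
board+holder 1853 min [ 0.477 -0.339  0.01 ] max [ 0.639 -0.166  0.23 ] mid [ 0.558 -0.253  0.12 ] mean [ 0.549 -0.25   0.111]
board top 639 min [ 0.479 -0.333  0.15 ] max [ 0.542 -0.173  0.23 ] mid [ 0.511 -0.253  0.19 ] mean [ 0.507 -0.253  0.196]
plane [ 0.54025586 -0.25253367  0.1330458 ] [0.87774997 0.09444162 0.46971882] 769 tilt 28.016046083028396 yaw 0.10718278916788823
y ext [-0.16667983 -0.14310193  0.08292874  0.10508852] z ext [-0.15915413 -0.15541569  0.10588044  0.10835248]
top mid [ 0.4929406  -0.2885361   0.22870111] bottom= [ 0.59568573 -0.27748123  0.03448158] up [-0.4670233  -0.05024943  0.88281608] yl [-0.10697769  0.99426142  0.        ]
```

```bash
cat >> h.py <<'E'
def ori(n,up):  # tool y = n, tool z = -up
    z=-np.array(up);y=np.array(n);return np.stack([np.cross(y,z),y,z],1)
def frame(tilt,yaw): # board axes as columns
    return R.from_euler('ZY',[yaw,-tilt]).as_matrix()
def todo(M,p):
    o=get_obs();w,x,y,z=o["tool_rot"];R0=R.from_quat([x,y,z,w])
    rv=(R.from_matrix(M)*R0.inv()).as_rotvec()
    print("t",round(o["t"],2),"pos",o["eef_pos"].round(4),"shift mm",((p-o["eef_pos"])*1000).round(1),"rotvec",rv.round(4),"|r|",np.linalg.norm(rv).round(3),"q",o["q"].round(2))
E
python3 - <<'E'
from h import *
t=np.load("top.npz");W=t["W"]
B=frame(np.radians(28),.107);n,yl,up=B.T;print(B.round(3))
sub=W[150:205,335:410].reshape(-1,3);ce=np.array([0.54025586,-0.25253367,0.1330458])
Q=sub[(abs((sub-ce)@n)<.006)&(sub[:,2]>.14)];a=(Q-ce)@yl;b=(Q-ce)@up
print("lat",np.percentile(a,[0,1,99,100]),"up",np.percentile(b,[99,100]))
am=(a.min()+a.max())/2
for bt in (b.max(),):
    top=ce+am*yl+bt*up-.005*n;print("top",top,"bottom",top-.22*up)
np.save("top.npy",top)
p=top-.049*up;print("TCP grasp",p)
M=ori(n,up);todo(M,p+.13*up)
E
```

```text
[[ 0.878 -0.107 -0.467]
 [ 0.094  0.994 -0.05 ]
 [ 0.469  0.     0.883]]
lat [-0.07779393 -0.07507225  0.08156998  0.08193584] up [0.10649974 0.10835403]
top [ 0.48506699 -0.25637865  0.22636937] bottom [ 0.58776005 -0.24534837  0.0321209 ]
TCP grasp [ 0.50793953 -0.25392191  0.18310494]
t 0.1 pos [ 0.2557 -0.6241  0.2304] shift mm [191.6 363.7  67.5] rotvec [-0.2689 -0.4514  1.2616] |r| 1.367 q [ 1.07  0.48  0.02  1.56 -0.01  1.11 -0.08]
```

```bash
python3 -m creep '[[1,24,45,20,-0.034,-0.056,0.158],[1,24,45,20,-0.034,-0.056,0.158],[1,24,45,20,-0.034,-0.056,0.158],[1,24,45,10,-0.034,-0.056,0.158],[1,24,45,0,-0.034,-0.056,0.158]]'; python3 -m creep '[[1,24,45,0,-0.034,-0.056,0.158],[1,24,45,0,-0.034,-0.056,0.158],[1,24,45,0,-0.031,-0.059,0.156],[1,0,0,0,0,0,0],[1,0,0,0,0,0,0]]'; cat > g.py <<'E'
from h import *
B=frame(np.radians(28),.107);n,yl,up=B.T
top=np.load("top.npy");p=top-.049*up
todo(ori(n,up),p+.13*up)
E
python3 g.py
```

```text
t: 0.72
eef_pos: [0.3768, -0.3981, 0.3023]
tool_rot: [0.109, 0.817, 0.554, 0.118]
contact_force: [0.5, 0.1, -0.3]
gripper_width: 0.997
grasp_force: 0.0
t: 1.35
eef_pos: [0.4475, -0.2653, 0.3012]
tool_rot: [0.163, 0.649, 0.721, 0.18]
contact_force: [0.2, -0.4, 0.8]
gripper_width: 0.998
grasp_force: 0.0
t 1.35 pos [ 0.4475 -0.2653  0.3012] shift mm [-0.3  4.8 -3.3] rotvec [0.0011 0.003  0.0022] |r| 0.004 q [ 1.02  0.01 -0.41  2.09 -0.48  0.72  1.03]
```

```bash
python3 - <<'E'
from h import *
im,d,W=cloud("wrist");cv2.imwrite("pics/w1.png",im[...,::-1]);np.savez("w1",im=im,W=W)
B=frame(np.radians(28),.107);n,yl,up=B.T;top=np.load("top.npy")
L=(W-top)@B   # board coords rel. top centre
L=L.reshape(-1,3);m=(abs(L[:,0]-.005)<.012)&(abs(L[:,1])<.1)&(L[:,2]>-.095)&(L[:,2]<.02);P=L[m]
print(len(P),np.percentile(P,[0,1,50,99,100],axis=0).round(4))
F=P[(P[:,2]<-.02)];A=np.c_[F[:,1:],np.ones(len(F))];print("x=a*y+b*z+c",np.linalg.lstsq(A,F[:,0],rcond=None)[0])
E
```

```text
2066 [[-0.0028 -0.0808 -0.0085]
 [-0.0027 -0.0781 -0.0079]
 [ 0.0018  0.009  -0.0057]
 [ 0.0071  0.0772 -0.0041]
 [ 0.0072  0.078  -0.0035]]
x=a*y+b*z+c [0. 0. 0.]
```

View pics/w1.png

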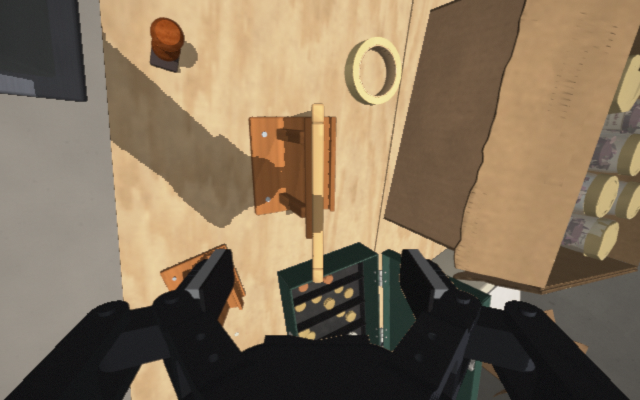

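The wrist view shows the board's top edge running from (318,105) to (318,280), midway between the fingers and square to them. It lies 6 mm lower than estimated, which puts the bottom at about 27 mm, as the sheet says. Going in.

```bash
python3 - <<'E'
from h import *
B=frame(np.radians(28),.107);n,yl,up=B.T
top=np.load("top.npy")+.002*n-.001*yl-.006*up;np.save("top.npy",top);print("bottom",top-.22*up)
todo(ori(n,up),top-.052*up+.1*up);todo(ori(n,up),top-.052*up)
E
```

```text
bottom [ 0.59242336 -0.24585323  0.02776216]
t 1.4 pos [ 0.4475 -0.2657  0.3013] shift mm [ 19.8   6.4 -36.9] rotvec [0.001  0.0032 0.0028] |r| 0.004 q [ 1.02  0.01 -0.41  2.09 -0.48  0.72  1.03]
t 1.4 pos [ 0.4475 -0.2657  0.3013] shift mm [  66.5   11.4 -125.2] rotvec [0.001  0.0032 0.0028] |r| 0.004 q [ 1.02  0.01 -0.41  2.09 -0.48  0.72  1.03]
```

```bash
python3 -m creep '[[1,20,6,-37,0.001,0.003,0.003],[1,16,2,-29,0,0,0],[1,16,2,-29,0,0,0],[1,15,1,-30,0,0,0],[1,0,0,0,0,0,0]]' 40; python3 - <<'E'
from h import *
B=frame(np.radians(28),.107);n,yl,up=B.T
todo(ori(n,up),np.load("top.npy")-.052*up)
E
python3 -m creep '[[-1,0,0,0,0,0,0],[-1,0,0,0,0,0,0],[-1,0,0,0,0,0,0],[-1,0,0,0,0,0,0],[-1,0,0,0,0,0,0]]' 40
```

```text
t: 2.02
eef_pos: [0.5143, -0.2535, 0.174]
tool_rot: [0.159, 0.648, 0.722, 0.18]
contact_force: [-1.1, -0.3, 0.2]
gripper_width: 1.001
grasp_force: 0.0
t 2.02 pos [ 0.5143 -0.2535  0.174 ] shift mm [-0.3 -0.8  2.1] rotvec [-0.0033 -0.0027 -0.0018] |r| 0.005 q [ 0.9   0.28 -0.45  2.14 -0.41  0.38  0.95]
t: 2.65
eef_pos: [0.5146, -0.254, 0.1768]
tool_rot: [0.162, 0.648, 0.722, 0.18]
contact_force: [-5.1, 0.0, 6.5]
gripper_width: 0.111
grasp_force: 40.5
```

```bash
python3 -m creep '[[-1,-5,-0.5,9,0,0,0],[-1,-9,-1,18,0,0,0],[-1,-14,-1.5,26.5,0,0,0],[-1,-14,-1.5,26.5,0,0,0],[-1,0,0,0,0,0,0]]'; python3 -m creep '[[-1,-14,-1.5,26.5,0,0,0],[-1,-14,-1.5,26.5,0,0,0],[-1,-5,-1,30,0,0,0],[-1,0,0,10,0,0,0],[-1,0,0,0,0,0,0]]'; python3 - <<'E'
from h import *
im,d,W=cloud("side");cv2.imwrite("pics/s2.png",im[60:260,220:540][...,::-1].repeat(2,0).repeat(2,1));np.savez("s2",im=im,W=W)
E
```

```text
t: 3.28
eef_pos: [0.4726, -0.2591, 0.2582]
tool_rot: [0.163, 0.648, 0.722, 0.18]
contact_force: [0.5, 0.2, -2.6]
gripper_width: 0.112
grasp_force: 39.4
t: 3.9
eef_pos: [0.4401, -0.2618, 0.3486]
tool_rot: [0.161, 0.647, 0.723, 0.18]
contact_force: [-0.1, 0.8, -3.1]
gripper_width: 0.11
grasp_force: 39.9
```

View pics/s2.png

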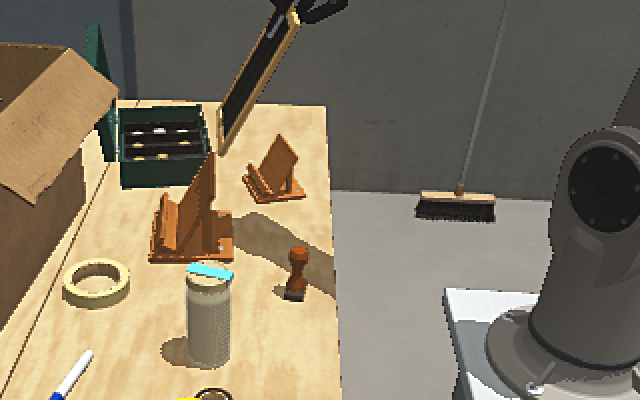

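The board is held square and clear of the holder (its edge runs from about (220,145) to (295,10) in the crop). Next I carry it over to a hover beyond the jar.

```bash
cat > pl.py <<'E'
from h import *
import sys
th=np.radians(float(sys.argv[1]));jx,jy,gap,h=[float(a)/1000 for a in sys.argv[2:6]]
B=frame(th,0);n,yl,up=B.T
xo=jx+.0345+gap+.005/np.cos(th)+.112*np.tan(th)
bot=np.array([xo,jy,.005*np.sin(th)+h]);todo(ori(n,up),bot+.168*up)
E
python3 pl.py 12 501 265 12 190
```

```text
t 3.95 pos [ 0.4398 -0.2615  0.3479] shift mm [101.7 526.5   7.5] rotvec [-0.0167  0.2781 -0.1093] |r| 0.299 q [ 1.05 -0.05 -0.42  2.03 -0.47  0.84  1.01]
```

```bash
python3 -m creep '[[-1,8,20,4,-0.001,0.022,-0.009],[-1,8,40,3,-0.001,0.022,-0.009],[-1,8,40,0,-0.001,0.022,-0.009],[-1,8,40,0,-0.001,0.022,-0.009],[-1,8,40,0,-0.001,0.022,-0.009]]'; python3 -m creep '[[-1,8,40,0,-0.001,0.022,-0.009],[-1,8,40,0,-0.001,0.022,-0.009],[-1,8,40,0,-0.001,0.022,-0.009],[-1,8,40,0,-0.001,0.022,-0.009],[-1,8,40,0,-0.001,0.022,-0.009]]';  python3 -m creep '[[-1,8,40,0,-0.001,0.022,-0.009],[-1,8,40,0,-0.001,0.022,-0.009],[-1,6,40,0,-0.001,0.014,-0.009],[-1,0,26,0,0,0,0],[-1,0,0,0,0,0,0]]'; python3 pl.py 12 501 265 12 190
```

```text
t: 4.58
eef_pos: [0.4794, -0.0803, 0.3545]
tool_rot: [0.126, 0.672, 0.716, 0.138]
contact_force: [0.5, 0.5, -2.2]
gripper_width: 0.108
grasp_force: 39.9
t: 5.2
eef_pos: [0.5193, 0.1192, 0.355]
tool_rot: [0.092, 0.695, 0.707, 0.097]
contact_force: [-0.0, 0.4, -2.2]
gripper_width: 0.11
grasp_force: 39.8
t: 5.82
eef_pos: [0.5403, 0.267, 0.3544]
tool_rot: [0.072, 0.704, 0.702, 0.074]
contact_force: [0.6, 0.4, -2.1]
gripper_width: 0.111
grasp_force: 39.9
t 5.83 pos [0.5403 0.267  0.3544] shift mm [ 1.2 -2.   0.9] rotvec [-0.0035 -0.0022  0.0028] |r| 0.005 q [ 0.25  0.34 -1.11  1.67  0.49  1.2  -0.96]
```

```bash
python3 - <<'E'
from h import *
im,d,W=cloud("wrist");cv2.imwrite("pics/w3.png",im[...,::-1])
def circ(W,im,name):
    c=im.astype(int);m=(c[...,0]>150)&(c[...,1]>120)&(c[...,2]<90)&(abs(W[...,2]-.112)<.012)&(np.hypot(W[...,0]-.5,W[...,1]-.265)<.06)
    P=W[m]
    if len(P)>20:
        (x,y),r=cv2.minEnclosingCircle(P[:,:2].astype(np.float32).reshape(-1,1,2));print(name,len(P),"lid",round(x,4),round(y,4),"r",round(r,4),"mean",P.mean(0).round(4),"z98",np.percentile(P[:,2],98))
circ(W,im,"wrist")
im,d,W=cloud("side");circ(W,im,"side");im,d,W=cloud("top");circ(W,im,"top")
E
```

```text
wrist 1974 lid 0.5007 0.2652 r 0.034 mean [0.5003 0.2661 0.1108] z98 0.11276468986832289
side 644 lid 0.501 0.2643 r 0.0346 mean [0.5001 0.2672 0.109 ] z98 0.11162345571931476
top 336 lid 0.5008 0.265 r 0.0337 mean [0.501  0.2644 0.1115] z98 0.11629399304953192
```

View pics/w3.png

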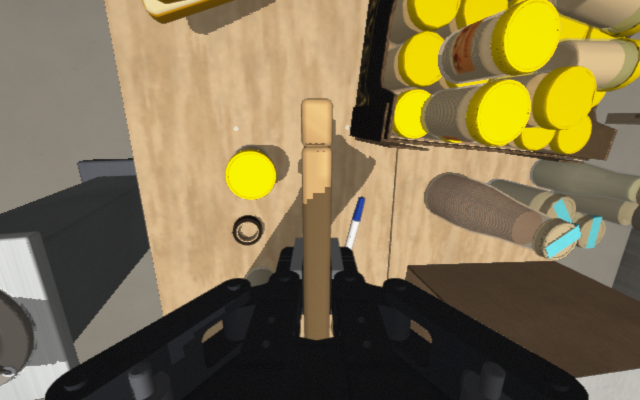

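The wrist view has the jar lid at (251,176), left of the board and clear of it. All three cameras put the jar at (0.501, 0.265). Descending with a 12 mm gap.

```bash
python3 -m creep '[[-1,1,-1,-40,-0.003,-0.002,0.003],[-1,0,-1,-40,0,0,0],[-1,0,0,-40,0,0,0],[-1,0,0,-30,0,0,0],[-1,0,0,0,0,0,0]]'; python3 pl.py 12 501 265 4 2;python3 - <<'E'
from h import *
o=get_obs();w,x,y,z=o["tool_rot"];M=R.from_quat([x,y,z,w]).as_matrix();Bm=np.stack([M[:,1],-M[:,0],-M[:,2]],1)
print(Bm.round(3),"pred bottom",(o["eef_pos"]+M@[0,0,.168]).round(4))
for n in("side","top"):
    im,d,W=cloud(n);np.savez(n+"3",im=im,W=W)
    L=((W-o["eef_pos"])@Bm).reshape(-1,3);m=(abs(L[:,0])<.012)&(abs(L[:,1])<.09)&(L[:,2]<-.02)&(L[:,2]>-.19);P=L[m];Q=W.reshape(-1,3)[m]
    print(n,len(P),np.percentile(P,[0,1,50,99,100],axis=0).round(4).tolist(),"zmin",Q[:,2].min())
    if n=="side":cv2.imwrite("pics/s4.png",im[150:350,200:440][...,::-1].repeat(3,0).repeat(3,1))
E
```

```text
t: 6.6
eef_pos: [0.542, 0.2591, 0.2039]
tool_rot: [0.076, 0.706, 0.701, 0.072]
contact_force: [-0.5, 0.3, -1.5]
gripper_width: 0.109
grasp_force: 39.8
t 6.6 pos [0.542  0.2591 0.2039] shift mm [ -8.5   5.9 -36.5] rotvec [ 0.0046 -0.0005  0.0075] |r| 0.009 q [ 0.16  0.47 -1.    1.86  0.68  0.96 -1.15]
[[ 0.978 -0.007 -0.207]
 [-0.006 -1.     0.006]
 [ 0.207  0.005  0.978]] pred bottom [0.5769 0.2581 0.0395]
side 322 [[-0.0056, -0.0793, -0.1676], [-0.0056, -0.079, -0.1652], [-0.0024, -0.0767, -0.0904], [0.0044, 0.0697, -0.0212], [0.0046, 0.0738, -0.0203]] zmin 0.03887065535770973
top 104 [[-0.0035, -0.0375, -0.1608], [-0.003, -0.0347, -0.1573], [0.0033, 0.0322, -0.1111], [0.0062, 0.0787, -0.0288], [0.0064, 0.0789, -0.0279]] zmin 0.04617338703519458
```

View pics/s4.png

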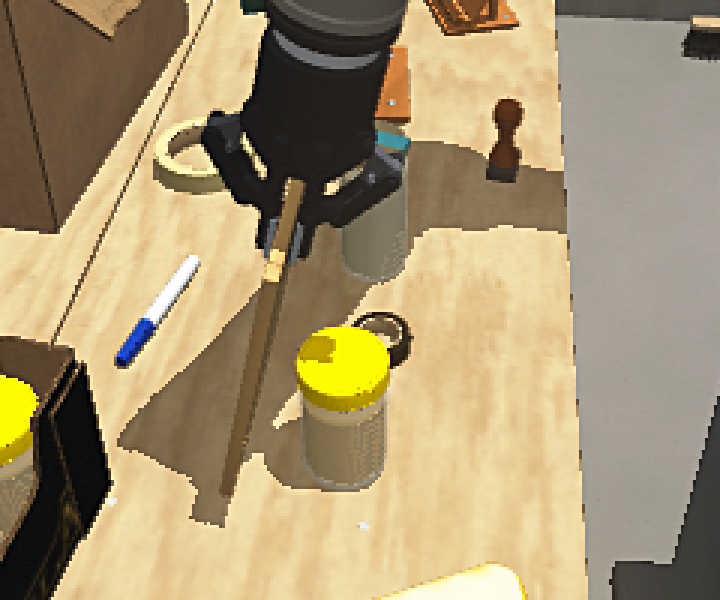

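The side view shows the board's near edge from (297,180) to (228,495), beyond the jar lid at (343,365), with a small gap and nothing touching. Lowering it and correcting y by 6 mm.

```bash
python3 -m creep '[[-1,0,3,-10,0.004,0,0.007],[-1,-2,3,-10,0,0,0],[-1,-2,0,-8,0,0,0],[-1,0,0,-5,0,0,0],[-1,0,0,0,0,0,0]]'; python3 pl.py 12 501 265 2 0
```

```text
t: 7.32
eef_pos: [0.5387, 0.2677, 0.1728]
tool_rot: [0.074, 0.703, 0.704, 0.076]
contact_force: [0.3, 0.4, -1.8]
gripper_width: 0.11
grasp_force: 39.8
t 7.33 pos [0.5387 0.2677 0.1728] shift mm [-7.2 -2.7 -7.5] rotvec [-0.002   0.003  -0.0015] |r| 0.004 q [ 0.12  0.51 -0.97  1.9   0.73  0.91 -1.21]
```

```bash
python3 -m creep '[[-1,-2,-2,-3,-0.002,0.003,-0.001],[-1,-2,0,-3,0,0,0],[-1,0,0,-1,0,0,0],[-1,0,0,0,0,0,0]]'; python3 pl.py 12 501 265 1 0
```

```text
t: 7.82
eef_pos: [0.5349, 0.2659, 0.1663]
tool_rot: [0.074, 0.703, 0.703, 0.074]
contact_force: [0.6, -0.3, -3.0]
gripper_width: 0.109
grasp_force: 39.8
t 7.83 pos [0.5349 0.2659 0.1663] shift mm [-4.4 -0.9 -0.9] rotvec [-0.0004  0.0007 -0.0004] |r| 0.001 q [ 0.12  0.51 -0.97  1.91  0.74  0.9  -1.22]
```

```bash
python3 -m creep '[[-1,-1.5,-1,0,0,0,0],[-1,-1.5,0,0,0,0,0],[-1,0,0,-1,0,0,0],[-1,0,0,-1,0,0,0],[-1,0,0,0,0,0,0]]'; python3 pl.py 12 501 265 1 0
python3 - <<'E'
from h import *
im,d,W=cloud("side");cv2.imwrite("pics/s5.png",im[200:340,240:400][...,::-1].repeat(4,0).repeat(4,1))
E
```

```text
t: 8.45
eef_pos: [0.5321, 0.2651, 0.1653]
tool_rot: [0.074, 0.703, 0.703, 0.075]
contact_force: [-2.6, -2.0, 6.5]
gripper_width: 0.107
grasp_force: 41.2
t 8.45 pos [0.5321 0.2651 0.1653] shift mm [-1.6 -0.1  0.1] rotvec [-0.0001  0.0017 -0.0003] |r| 0.002 q [ 0.12  0.51 -0.97  1.92  0.74  0.89 -1.22]
```

View pics/s5.png

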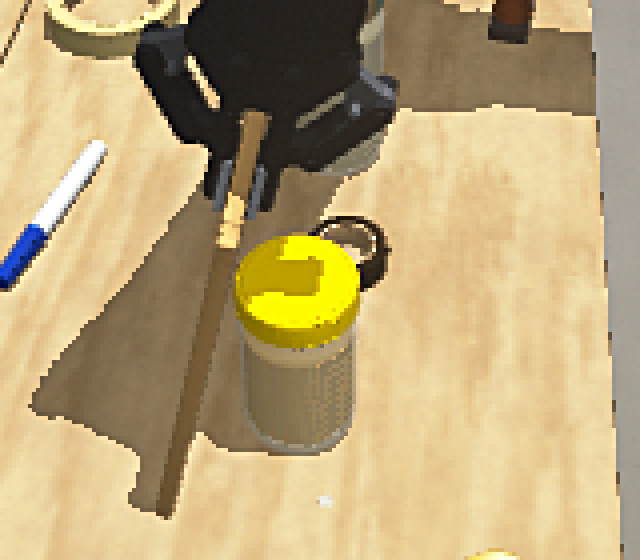

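The board is on the table (about 8 N of press) and roughly 2.5 mm from the lid. I ease that press off, close the gap, then open slowly.

```bash
python3 -m creep '[[-1,-1.5,0,0.7,0,0,0],[-1,-0.5,0,0,0,0,0],[-1,0,0,0,0,0,0]]' 20; python3 -m creep '[[-0.75,0,0,0,0,0,0],[-0.7,0,0,0,0,0,0],[-0.65,0,0,0,0,0,0],[-0.55,0,0,0,0,0,0],[-0.4,0,0,0,0,0,0]]';  python3 -m creep '[[0,0,0,0,0,0,0],[0.3,0,0,0,0,0,0],[0.3,0,0,0,0,0,0]]'; python3 - <<'E'
from h import *
im,d,W=cloud("side");cv2.imwrite("pics/s6.png",im[200:340,240:400][...,::-1].repeat(4,0).repeat(4,1))
E
```

```text
t: 8.88
eef_pos: [0.5302, 0.265, 0.1652]
tool_rot: [0.074, 0.703, 0.703, 0.075]
contact_force: [0.2, 0.3, -0.2]
gripper_width: 0.114
grasp_force: 40.2
t: 9.5
eef_pos: [0.5299, 0.2649, 0.165]
tool_rot: [0.074, 0.703, 0.703, 0.074]
contact_force: [-0.6, -0.6, -1.1]
gripper_width: 0.302
grasp_force: 0.0
t: 9.88
eef_pos: [0.5299, 0.2649, 0.165]
tool_rot: [0.074, 0.703, 0.703, 0.074]
contact_force: [0.0, 0.4, -0.2]
gripper_width: 0.651
grasp_force: 0.0
```

View pics/s6.png

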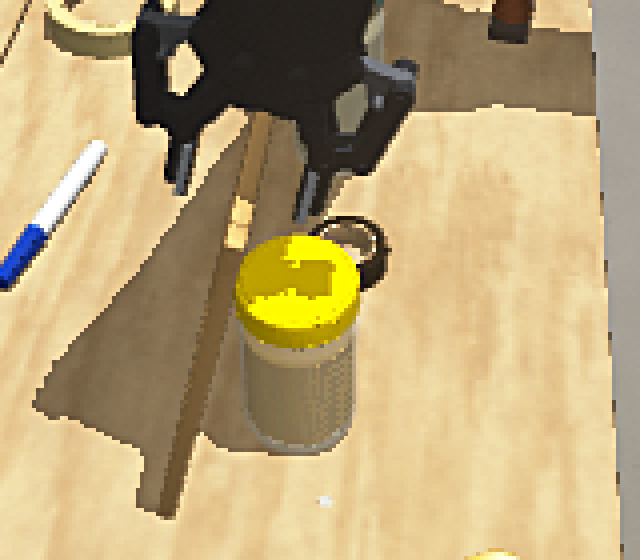

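The board now stands by itself, its edge from (260,115) to (167,515), resting against the lid. The fingers are open and clear on both sides. Withdrawing along the board.

```bash
python3 -m creep '[[0.3,-2,0,10,0,0,0],[0.3,-6,0,30,0,0,0],[0.3,-8,0,40,0,0,0],[0.3,-8,0,40,0,0,0],[0.3,0,0,20,0,0,0]]'; python3 -m creep '[[0.3,0,0,0,0,0,0],[0.3,0,0,0,0,0,0]]'; python3 - <<'E'
from h import *
a=None
for n in("side","top"):
    im,d,W=cloud(n);c=im.astype(int)
    m=(c[...,0]>150)&(c[...,1]>120)&(c[...,2]<90)&(abs(W[...,2]-.112)<.012)&(np.hypot(W[...,0]-.5,W[...,1]-.265)<.06)
    (x,y),r=cv2.minEnclosingCircle(W[m][:,:2].astype(np.float32).reshape(-1,1,2));print(n,"lid",x,y,r)
    P=W.reshape(-1,3);P=P[(P[:,2]>.13)&(P[:,2]<.225)&(abs(P[:,0]-.54)<.06)&(abs(P[:,1]-.265)<.1)];print("board",len(P),P.min(0).round(4),P.max(0).round(4))
    if n=="side":
        cv2.imwrite("pics/s7.png",im[120:360,180:460][...,::-1].repeat(2,0).repeat(2,1))
    else:
        old=np.load("top.npz")["im"].astype(int)
        for nm,(u0,u1,v0,v1) in dict(slim=(265,300,175,212),stape=(240,266,192,215),pen=(235,282,138,160),tape=(300,345,125,165),stamp=(320,342,220,240)).items():print(nm,np.abs(old-c)[v0:v1,u0:u1].mean().round(2))
print(get_obs()["eef_pos"])
E
```

```text
t: 10.55
eef_pos: [0.5058, 0.2659, 0.3078]
tool_rot: [0.075, 0.703, 0.704, 0.076]
contact_force: [0.6, -0.8, -0.3]
gripper_width: 0.651
grasp_force: 0.0
t: 10.8
eef_pos: [0.5058, 0.264, 0.3036]
tool_rot: [0.074, 0.703, 0.703, 0.073]
contact_force: [0.1, 0.4, -0.5]
gripper_width: 0.65
grasp_force: 0.0
side lid 0.502075731754303 0.26460546255111694 0.03466448560357094
board 448 [0.5128 0.1824 0.1301] [0.5413 0.3444 0.2169]
top lid 0.5009520053863525 0.2653276026248932 0.03382975235581398
board 210 [0.5128 0.1846 0.1305] [0.5417 0.3358 0.2232]
slim 39.42
stape 18.85
pen 5.46
tape 4.99
stamp 52.43
[0.5055435  0.26413972 0.30336814]
```

View pics/s7.png

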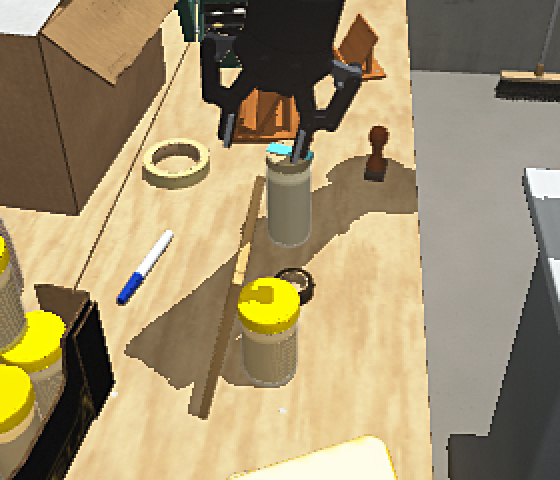

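The board leans on the jar, centred to about 2 mm and square. The jar is unmoved at (0.501, 0.265), the other objects look in place, and the gripper is well clear.

```bash
python3 -c "
from station import *
print(hand_in())"
```

```text
the job is handed in; nothing more can be done
None
```

The slate now stands on its bottom edge on the far side of the yellow-lidded jar, leaning back on it about 12° and centred to about 2 mm, slate face straight away from the robot; the jar is upright where it stood, the other things look undisturbed in the last side view, and the job is handed in at about 11 s.

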